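Hang the discharge hood on the vegetable slicer's two studs

ROBOT

A 6-joint arm with a two-finger parallel gripper is mounted at the origin on the work surface. World frame = base frame: x ahead of the robot, y to its left, z up, the work surface at z = 0. Lengths are in mm, angles in rad, forces in N, time in s.
With the tool pointing down it reaches from about 350 to 875 mm from the base axis. Payload 4.2 kg.
Tool frame: the origin (TCP) lies between the finger pads, 19 mm behind the fingertips; this is the grasp point; z points along the fingers, y is the line along which they close (so a half turn about z gives the same grasp; the last joint's range is limited). The gripper opens to 85 mm and grips with 20 to 120 N. Pads are 22 mm wide; open, the fingers measure 114 mm over their backs; the gripper's body (76 mm by 85 mm) begins 54 mm behind the grasp point. The pads swing forward as they close: fully open they stand 13 mm farther back than shut.
Start: joints at [0.259, 0.385, 0.008, 0, -1.194, -0.259], TCP at [624.979, 0.025, 250.012] pointing down, gripper open.
Joint ranges: [-3.14, 3.14], [-1.21, 2.06], [-1.07, 1.41], [-3.16, 2.05], [-2.99, -0.16], [-3.1, 3.1]. Speed limits (rad/s): [2.79, 2.79, 3.14, 3.14, 3.14, 3.14].

INTERFACE

Orientations are given as a unit quaternion [x, y, z, w].
In Python, from bench import read_state, get_image, camera_model, job_done gives the robot as it stands.
- The arm moves only by the shell command python3 -m handwheel 'ROWS'. ROWS is JSON, a list of rows, each a list of 7 numbers: the shift along the tool's x, y, z in m, then the turn, a rotation vector about the tool's x, y, z in rad, then the gripper's target within -1 to 1 (fully open at 1, half-way at 0, shut at -1). In form: [[dx, dy, dz, wx, wy, wz, jaw], ...]. A call has 1 to 10 rows; each row is the pose to reach, as a shift and turn from the pose commanded when the call began, along the tool's axes at that moment; what a row does not reach only later rows make up. A row lasts 1/8 s, in which the tool goes at most 62.5 mm and 10.7 degrees, less where a joint would pass 70% of its speed; a pose out of reach is approached as far as the arm can. A call with a gripper value outside its range is refused whole. The fingers move at their own pace and stop on an object; the grip force is fixed at half the most. Time passes only in rows, so rows that repeat a pose let the fingers close. It gives the time, the measured TCP pose, the force, the opening and the grip force at its end, in the units of the state.
- read_state(): the state, without advancing time (a new reading comes with each control period).
- get_image(name): name is "scene" or "side" or "wrist"; returns (picture, depth): 400x640x3 uint8, blue, green, red; 400x640 float32, mm along the optical axis (not along the pixel's ray), 0 where there is no reading.
- camera_model(name): a dict with "K" (3x3 intrinsics, pixels), "rvec" (rotation vector, rad) and "tvec" (3), from world to camera coordinates, as OpenCV has them; the wrist camera has in their place "hand_eye" (4x4, takes a point from camera to tool coordinates, whose origin is the TCP and whose axes are the flange's). Camera axes: x right, y down, z forward; pixel columns grow to the right and rows downward; lengths in mm; the calibration is good to about 2 mm. The wrist camera is an equidistant fisheye: a pixel r from the principal point sees the ray r / f radians off the axis. A picture is of the moment at which its call begins: read the wrist's pose just before it. camera_model takes no time and is no camera call.
- job_done(): hands the job in; it is judged then, once.
The state is a dict: "clock": time; "joints": joint angles; "joint_vel": joint speeds; "joint_efforts": joint torques, N m; "position": TCP position; "ee_rot": TCP orientation; "contact_force": force on the tool from outside, world axes, zero at the start; "wrist_torque": the same for the moment, N m; "gripper_width": finger opening in mm; "grasp_force": force on a finger pad.
Only numpy, scipy, OpenCV 4.12 (cv2) and the standard library are available. Lean on these libraries where they do the work, as an engineer would, in place of code of your own. Each camera call takes 0.05 s, during which the arm holds its last target. There are 200 camera calls.

TASK

Pick up the steel discharge hood by its grip and lower its two keyholes together over the two headed studs on the slicer's rail until the flange rests on the rail, then slide the hood along the rail as far as it goes, so that the stud heads hold it and the spring catch pops up through its hole, and let go with the hood flat and square. The rail may be clamped up to two centimetres off its middle, so feel for the studs: work gently, never press the hood against the slicer with more than about 40 N, and do not disturb the tray, bowl and bottle.

Things in the scene. Friction and masses are not known exactly. Their poses are not given: they have to be found in the camera images.
- hood: Loose hood of plain sheet steel, 0.3 to 0.5 kg, standing on the table; origin at table level under its middle, z up. 70 mm deep (x), 216 mm wide (y), open below and at the back (+x). Flat top flange 4 mm thick, underside 70 mm above the origin; a front apron down the -x edge and a cheek down each y end (inner faces y = +-105 mm), all 3 mm sheet, reach the table.
- hood_seat (a point): Middle of the underside of the hood's flange, 70 mm above the hood's origin, same axes as the hood. The hood hangs with its apron on the slicer's -x side. Studs in the wide openings: this point is at slicer x = 0, y = +14 mm plus the rail's offset. Slid home, 28 mm farther towards the slicer's -y: at y = -14 mm plus the offset.
- hood_grip (a point): In the black grip block standing on the flange's middle: 12 mm thick (x), 50 mm long (y), 40 mm high, its top 114 mm above the hood's origin. Pinch it from above across x. This point, 26 mm above the flange's top face and 100 mm above the hood's origin, suits the TCP. Axes as the hood's.
- keyhole_right (a point): Keyhole nearer the hood's -y end, through the flange: centre, at the flange's underside (hood x = 0, y = -64 mm), of a square opening 15 x 15 mm; from it a slot 9 mm wide (x) runs towards the hood's +y and ends 31 mm from this point. Axes as the hood's.
- keyhole_left (a point): The other keyhole (hood x = 0, y = +36 mm), the same shape and also with its slot towards the hood's +y. The openings are 100 mm apart, as are the studs.
- slicer: Fixed disc slicer; origin at table level under the middle of its hood bar, z up, y along the bar. The bar, 54 x 124 mm, carries a steel rail 50 x 116 mm with two upright headed studs on the line x = 0, 100 mm apart (nominally y = +-50 mm). Round cover, 320 mm high, from y = +195 mm on. Rail and studs are clamped up to 18 mm off nominal, either way along y: unknown, in no pose.
- rail_mid (a point): Nominal middle of the rail's top, 120 mm above the table; it ignores the rail's offset; axes as the slicer's. The rail stays put under pushes below about 80 N. Each stud: neck 6 mm across, head 12 mm across with a slightly chamfered top; head underside 7.5 mm, head top 12.5 mm above the rail.
- stand_beam (a point): Middle of the top of the beam that holds the bar from behind by two stubs: slicer x = 55 to 85 mm, top 105 mm above the table, y = -130 to +220 mm. The hung hood's open back faces it.
- tray: Loose shallow aluminium tray 190 x 280 mm, 22 mm high, on the table under the hood bar; origin at the middle of its underside. Leave alone.
- bowl: Loose steel bowl, 150 mm across, 60 mm high; origin at the middle of its foot. Leave alone.
- bottle: Loose white bottle, 64 mm across, 160 mm high; origin at the middle of its foot. Leave alone.
- catch_hole (a point): Centre of a 12 x 12 mm square hole in the flange, at its underside (hood x = +17, y = +14 mm). When the hood is slid home the rail's spring catch stands in it.
- catch (a joint): Spring catch: an 8 mm pin standing 6 mm out of the rail at slicer x = +17 mm, midway between the studs along y. 0 m = fully up; grows as it is pressed down, about 0.006 when the flange lies on it; takes 2 N to press down. It pops up by itself when the hood's catch hole comes over it.

How it is judged (in metres and radians):
On the way:
1. the hood lowered over both studs at once: flange down past the stud heads and pressing on the catch (z of hood_seat in the frame of rail_mid between -0.003 and 0.005 m and y of hood_seat in the frame of rail_mid between -0.007 and 0.036 m and x of hood_seat in the frame of rail_mid between -0.006 and 0.006 m and angle between hood's own z axis and vertical below 0.06 rad and value of joint catch above 0.0005 m), for 0.1 s.
At the end, for the whole second after the job is handed in: Hood released and at rest on both studs, slid home towards the slicer's -y: flange on the rail within 3 mm of height, level within 0.05 rad, square within 0.06 rad, centred across the rail within 5 mm, and the spring catch up in its hole (less than 2 mm pressed) (z of hood_seat in the frame of rail_mid between -0.003 and 0.003 m and y of hood_seat in the frame of rail_mid between -0.036 and 0.007 m and x of hood_seat in the frame of rail_mid between -0.005 and 0.005 m and value of joint catch below 0.002 m and angle between the x axis of hood and the x axis of slicer, either way round below 0.06 rad and angle between hood's own z axis and vertical below 0.05 rad and linear speed of hood below 0.01 m/s); the robot touches nothing.
It fails at once if the hood is pressed against the slicer with more than 40 N (contact force between hood and slicer above 40 N).
It fails at once if the tray is moved more than 25 mm (distance of tray from where it was at the start of the episode above 0.025 m).
It fails at once if the bowl is moved more than 25 mm (distance of bowl from where it was at the start of the episode above 0.025 m).
It fails at once if the bottle is moved more than 25 mm (distance of bottle from where it was at the start of the episode above 0.025 m).
It also fails if it takes over 72 s, if anything falls off the work surface, if the arm or the gripper's body presses on something with over 40 N, if the wrist force passes 120 N, or if a joint passes its speed limit or range.

## Working session

There is one attempt and no reset: what is moved stays moved. The work goes in short steps, Python scripts to look and compute and a shell command to move; the robot and the scene stay as the last step left them, time stands still between calls to the robot, and variables do not carry over. Pictures are saved under pics/ and viewed, at most 10 in all, crops included, and the job is handed in when it is done.

```bash
ls; mkdir -p pics
cat > h.py <<'E'
import numpy as np, cv2
from scipy.spatial.transform import Rotation as R
from bench import *
def load(n):
    s=read_state(); im,d=get_image(n); np.savez(f'pics/{n}.npz',im=im,d=d,p=s['position'],q=s['ee_rot']); return s,im,d
def world(n,u,v,z,p=None,q=None):
    "pixel with depth z -> world"
    m=camera_model(n);K=np.array(m['K'])
    if n=='wrist':
        x=(u-K[0,2])/K[0,0];y=(v-K[1,2])/K[1,1];r=np.hypot(x,y)
        c=np.array([x/r*np.tan(r),y/r*np.tan(r),1])*z if r>0 else np.array([0,0,z])
        H=np.array(m['hand_eye']);t=H[:3,:3]@c+H[:3,3]
        return R.from_quat(q).apply(t)+p
    c=np.linalg.inv(K)@[u,v,1]*z
    return R.from_rotvec(np.ravel(m['rvec'])).inv().apply(c-np.ravel(m['tvec']))
E
python3 - <<'E'
from h import *
s,im,d=load('scene');cv2.imwrite('pics/scene1.png',im)
s,im,d=load('side');cv2.imwrite('pics/side1.png',im)
print(s); 
for n in('scene','side','wrist'):print(camera_model(n))
E
```

```text
pics
{'clock': 0.05, 'joints': array([ 2.58612499e-01,  3.85576518e-01,  6.66783469e-03, -5.17703264e-04,
       -1.19398525e+00, -2.58595747e-01]), 'joint_vel': array([ 0.00030589, -0.00033538,  0.00061423,  0.00163595, -0.00056151,
       -0.00127868]), 'joint_efforts': array([-3.20085592e-04, -3.93679833e+01,  1.89161181e+01,  4.20543194e+00,
       -2.31812337e-03,  9.67276861e-06]), 'position': array([6.24477119e+02, 3.90529302e-02, 2.48923142e+02]), 'ee_rot': array([-0.70704476,  0.70716797,  0.00073527, -0.00078565]), 'contact_force': array([-0.15858339, -0.15670996, -0.9259658 ]), 'wrist_torque': array([-0.00802918, -0.01283122,  0.02131123]), 'grasp_force': 0.0, 'gripper_width': 85.51563136530262}
{'K': array([[423.94305736,   0.        , 313.9716275 ],
       [  0.        , 423.94305736, 196.8954249 ],
       [  0.        ,   0.        ,   1.        ]]), 'rvec': array([ 1.75836164,  1.44010994, -0.73426636]), 'tvec': array([ -18.57530095, -251.90018698, 1494.39068745])}
{'K': array([[422.24226224,   0.        , 319.33970816],
       [  0.        , 422.24226224, 201.19483579],
       [  0.        ,   0.        ,   1.        ]]), 'rvec': array([ 2.11327673, -0.29972141,  0.18603044]), 'tvec': array([-613.06665377,  110.27502939, 1007.04787585])}
{'K': array([[309.70691629,   0.        , 318.46131518],
       [  0.        , 309.70691629, 197.51555983],
       [  0.        ,   0.        ,   1.        ]]), 'hand_eye': array([[ 3.19548302e-04, -9.58795157e-01, -2.84098126e-01,
         7.20659970e+01],
       [ 9.99999372e-01,  6.11553258e-04, -9.39133964e-04,
         4.32610495e-02],
       [ 1.07417823e-03, -2.84097648e-01,  9.58794750e-01,
        -1.23321097e+02],
       [ 0.00000000e+00,  0.00000000e+00,  0.00000000e+00,
         1.00000000e+00]])}
```

View pics/scene1.png

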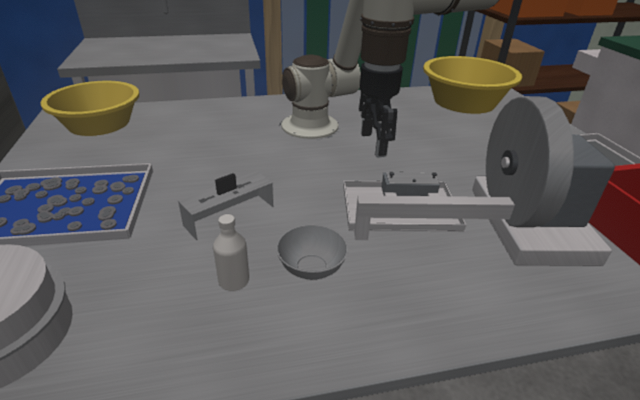

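View pics/side1.png

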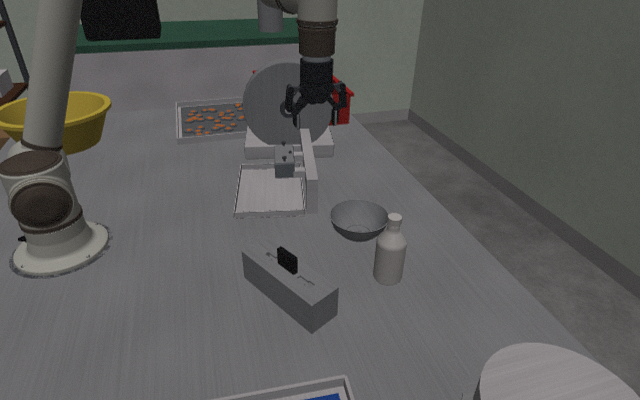

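The scene view shows the hood at about (228,200) with its grip at (226,184), the rail with studs around (390–435,178), the tray beneath it, the bowl at (312,255) and the bottle at (232,255). The side view shows the hood turned, with its grip at (288,260) and the rail at (284,155).

Run:
```python
from h import *
a=np.load('pics/scene.npz');b=np.load('pics/side.npz')
f=lambda z,x0,y0,w,h,k:cv2.resize(z['im'][y0:y0+h,x0:x0+w],None,fx=k,fy=k,interpolation=cv2.INTER_CUBIC)
t=np.hstack([f(a,170,160,100,75,4),f(a,340,150,100,75,4)])
u=np.hstack([f(b,235,235,110,82,4)[:300,:400],f(b,240,120,100,75,4)])
cv2.imwrite('pics/crops.png',np.vstack([t,u]))
```

```text
(no output)
```

View pics/crops.png

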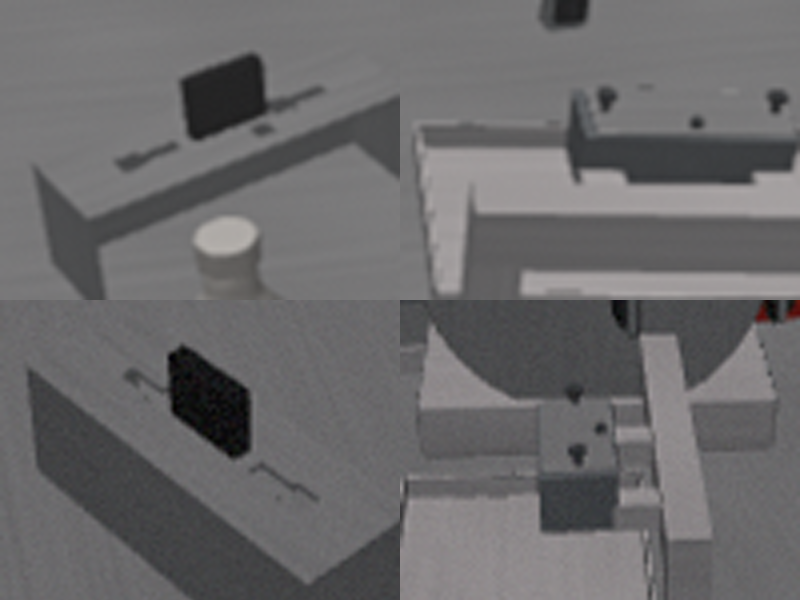

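```bash
cat >> h.py <<'E'
def onz(n,u,v,h,p=None,q=None):
    a=world(n,u,v,100.,p,q);b=world(n,u,v,200.,p,q);return a+(b-a)*(h-a[2])/(b[2]-a[2])
E
python3 - <<'E'
from h import *
np.set_printoptions(precision=1,suppress=True)
S=lambda u,v:('scene',170+u/4,160+v/4); T=lambda u,v:('scene',340+(u-400)/4,150+v/4)
U=lambda u,v:('side',235+u/4,235+(v-300)/4); V=lambda u,v:('side',240+(u-400)/4,120+(v-300)/4)
for k,c,h in [('stud -y',T(607,95),132),('stud+y',T(777,97),132),('catch',T(697,122),126),('stud -y',V(577,453),132),('stud+y',V(575,390),132),('catch',V(601,429),126),
 ('bar corner',V(541,470),120),
 ('c+x-y',S(88,218),74),('c-x-y',S(35,165),74),('KR',S(130,161),74),('KL',S(283,102),74),('catchhole',S(263,130),74),
 ('c-x+y',U(27,368),74),('c-x-y',U(307,583),74),('gripTop corner',U(170,350),114),('gripTop',U(245,398),114),('gripS',S(181,78),114),('gripS',S(262,58),114),('catchh',S(263,130),74)]:
    print(k,c[0],onz(*c,h))
E
```

```text
stud -y scene [565.5  79.8 132. ]
stud+y scene [584.9 176.8 132. ]
catch scene [593.4 124.5 126. ]
stud -y side [560.2  69.2 132. ]
stud+y side [581.1 169.8 132. ]
catch side [587.  113.7 126. ]
bar corner side [536.1  74.1 120. ]
c+x-y scene [ 562.6 -376.2   74. ]
c-x-y scene [ 505.6 -406.9   74. ]
KR scene [ 511.1 -353.9   74. ]
KL scene [ 463.9 -263.3   74. ]
catchhole scene [ 492.4 -277.    74. ]
c-x+y side [ 401.7 -225.3   74. ]
c-x-y side [ 501.6 -412.    74. ]
gripTop corner side [ 468.  -280.7  114. ]
gripTop side [ 494.8 -326.4  114. ]
gripS scene [ 490.6 -320.3  114. ]
gripS scene [ 476.5 -273.4  114. ]
catchh scene [ 492.4 -277.    74. ]
```

```bash
python3 -m handwheel '[[0.05,0.024,0,0,0,-0.1,1],[0.1,0.048,0,0,0,-0.2,1],[0.15,0.072,0.01,0,0,-0.3,1],[0.2,0.095,0.02,0,0,-0.4,1],[0.25,0.12,0.03,0,0,-0.479,1],[0.3,0.143,0.04,0,0,-0.479,1],[0.3,0.143,0.04,0,0,-0.479,1],[0.3,0.143,0.04,0,0,-0.479,1]]'
python3 - <<'E'
from h import *
s,im,d=load('wrist');cv2.imwrite('pics/w1.png',im);print(s['position'],R.from_quat(s['ee_rot']).as_matrix(),s['contact_force'])
E
```

```text
clock: 1.1
position: [481.9, -300.0, 209.8]
ee_rot: [0.854, -0.519, -0.0, 0.0]
contact_force: [0.0, 0.4, -0.6]
gripper_width: 85.4
grasp_force: 0.0
[ 481.87927861 -300.04418485  209.75261772] [[ 4.60308764e-01 -8.87758796e-01 -4.01412260e-04]
 [-8.87758801e-01 -4.60308871e-01  2.31457101e-04]
 [-3.90251701e-04  2.49815535e-04 -9.99999893e-01]] [ 0.02517827  0.35683481 -0.6339965 ]
```

View pics/w1.png

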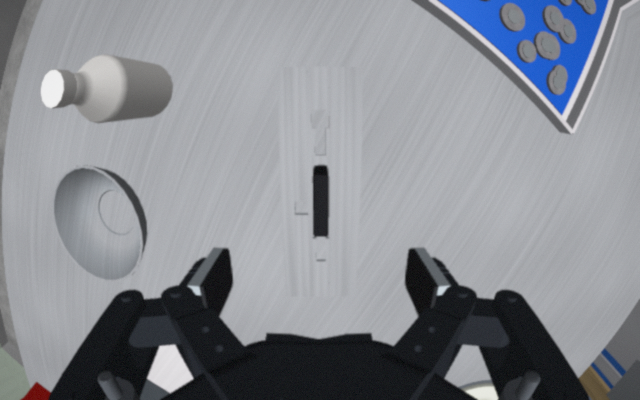

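The wrist view shows the block's top at about u=313–329, v=175–237, the keyhole openings near (320,117) and (321,243), and the flange running from v≈66 to 296.

Run:
```python
from h import *
np.set_printoptions(precision=1,suppress=True)
a=np.load('pics/wrist.npz');p,q=a['p'],a['q']
M=R.from_quat(q)
f=lambda u,v,h:M.inv().apply(onz('wrist',u,v,h,p,q)-p)
for k,u,v,h in [('gtop',320.5,175,114),('gtop-bottom',320.5,237,114),('gl',313,205,114),('gr',328.5,205,114),('KR',320,118,74),('KL',321,243,74),('fl far L',279,67,74),('far R',362,67,74),('near L',291,295,74),('near R',349,296,74)]: print(k,f(u,v,h))
im=a['im'][55:305,260:380];cv2.imwrite('pics/w1c.png',cv2.resize(im,None,fx=2.4,fy=2.4,interpolation=cv2.INTER_CUBIC))
print(a['d'][205,320],a['d'][205,310])
```

```text
gtop [24.3  1.2 95.7]
gtop-bottom [-24.5   1.3  95.8]
gl [ 1.5 -4.3 95.8]
gr [ 1.5  7.2 95.8]
KR [ 64.1   1.  135.7]
KL [-48.2   2.1 135.8]
fl far L [107.5 -32.8 135.7]
far R [107.7  35.6 135.7]
near L [-106.4  -27.8  135.8]
near R [-107.7   30.4  135.8]
231.85965 272.84006
```

View pics/w1c.png

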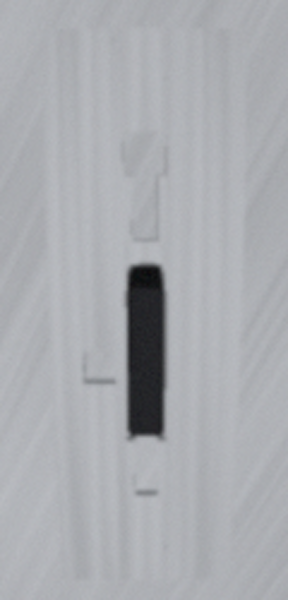

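The crop shows the block's top face centred at crop (146,362), square with the image columns, so the grasp yaw is right. Now I grasp.

```bash
python3 -m handwheel '[[0,0.001,0.04,0,0,0,1],[0,0.001,0.08,0,0,0,1],[0,0.001,0.1,0,0,0,1],[0,0.001,0.11,0,0,0,1],[0,0.001,0.11,0,0,0,-1],[0,0.001,0.11,0,0,0,-1],[0,0.001,0.11,0,0,0,-1],[0,0.001,0.11,0,0,0,-1],[0,0.001,0.11,0,0,0,-1],[0,0.001,0.11,0,0,0,-1]]'
```

```text
clock: 2.4
position: [481.2, -300.6, 100.7]
ee_rot: [0.855, -0.519, 0.0, 0.0]
contact_force: [-1.9, 0.5, 5.4]
gripper_width: 11.2
grasp_force: 60.2
```

```bash
python3 -m handwheel '[[0,0,-0.02,0,0,0,-1],[0,0,-0.06,0,0,0,-1],[0,0,-0.11,0,0,0,-1],[-0.03,-0.013,-0.15,0,0,0.05,-1],[-0.08,-0.034,-0.16,0,0,0.15,-1],[-0.13,-0.056,-0.16,0,0,0.25,-1],[-0.18,-0.077,-0.16,0,0,0.35,-1],[-0.23,-0.098,-0.16,0,0,0.45,-1],[-0.28,-0.12,-0.16,0,0,0.55,-1],[-0.33,-0.14,-0.16,0,0,0.65,-1]]'
python3 -m handwheel '[[-0.045,-0.072,0,0,0,0.03,-1],[-0.06,-0.1,0,0,0,0.03,-1],[-0.06,-0.1,0,0,0,0.03,-1],[-0.06,-0.1,0,0,0,0.03,-1]]'
```

```text
clock: 3.65
position: [452.1, 58.7, 258.8]
ee_rot: [-0.643, 0.766, 0.001, -0.001]
contact_force: [0.9, 0.2, -4.1]
gripper_width: 11.2
grasp_force: 59.1
clock: 4.15
position: [560.9, 98.8, 258.0]
ee_rot: [-0.632, 0.775, 0.001, -0.002]
contact_force: [0.8, -0.5, -3.7]
gripper_width: 11.1
grasp_force: 60.5
```

```bash
python3 -m handwheel '[[0,0.04,0,0,0,0,-1],[0,0.09,0,0,0,0,-1],[0,0.12,0,0,0,0,-1],[0,0.12,0,0,0,0,-1],[0,0.12,0,0,0,0,-1],[0,0.12,0,0,0,0,-1]]'
python3 - <<'E'
from h import *
s,im,d=load('wrist');cv2.imwrite('pics/w2.png',im);print(s['position'],s['ee_rot'])
E
```

```text
clock: 4.9
position: [444.8, 122.7, 260.0]
ee_rot: [-0.632, 0.775, -0.0, 0.0]
contact_force: [0.4, -0.2, -4.4]
gripper_width: 11.0
grasp_force: 60.7
[444.76818081 122.73477233 259.99797837] [-6.32250598e-01  7.74763947e-01 -2.19772358e-06  8.05700020e-05]
```

View pics/w2.png

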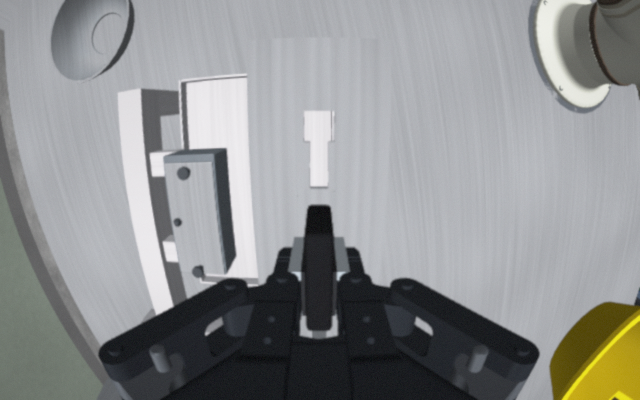

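The wrist view shows the studs near (184,172) and (198,271), the catch near (178,222), and keyhole_right with its opening near (319,126). I enlarge it.

Run:
```python
from h import *
a=np.load('pics/wrist.npz')['im']
f=lambda x,y,w,h,k:cv2.resize(a[y:y+h,x:x+w],None,fx=k,fy=k,interpolation=cv2.INTER_CUBIC)
cv2.imwrite('pics/w2c.png',np.hstack([f(155,140,90,150,4),f(280,90,80,150,4)]))
```

```text
(no output)
```

View pics/w2c.png

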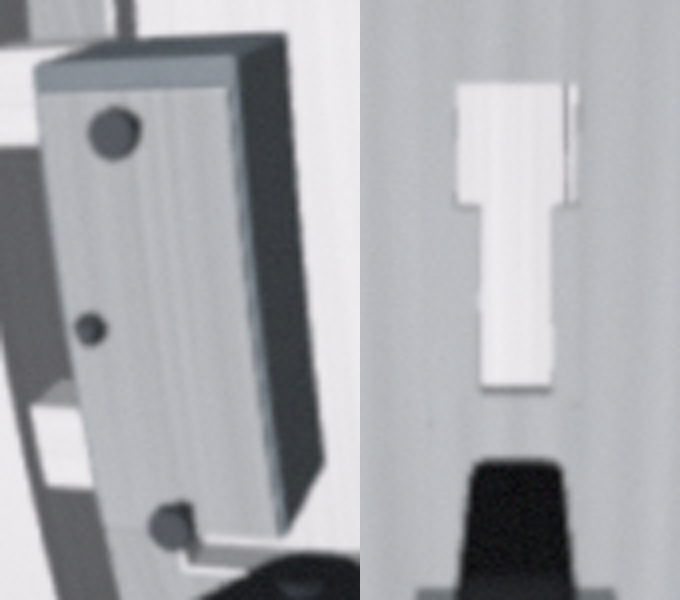

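Run:
```python
from h import *
np.set_printoptions(precision=2,suppress=True)
a=np.load('pics/wrist.npz');p,q=a['p'],a['q'];M=R.from_quat(q)
f=lambda u,v,h:M.inv().apply(onz('wrist',u,v,h,p,q)-p)
A=f(183.25,173.25,132.5);B=f(197.5,271.75,132.5);C=f(177.5,222,126)
print('studs',A,B,np.hypot(*(A-B)[:2]),'catch',C,'yaw of studs rel tool x',np.arctan2((A-B)[1],(A-B)[0]))
for k,u,v in [('KR',319.25,125.9),('slotend',319,186.75)]:
  for h in(230,234,):print(k,h,f(u,v,h))
print(a['d'][150,300],a['d'][195,200],M.as_matrix())
# depth checks
for u,v in[(300,150),(200,200),(183,173)]:print(world('wrist',u,v,float(a['d'][v,u]),p,q))
```

```text
studs [  19.98 -119.61  127.51] [ -78.68 -119.31  127.52] 98.6529732924304 catch [ -28.81 -135.32  134.02] yaw of studs rel tool x -0.003051985939010565
KR 230 [63.33  0.33 29.99]
KR 234 [63.55  0.33 25.99]
slotend 230 [32.36  0.23 29.99]
slotend 234 [33.39  0.23 25.99]
0.0 274.68686 [[-0.2  -0.98  0.  ]
 [-0.98  0.2   0.  ]
 [-0.   -0.   -1.  ]]
[430.18  52.13 383.31]
[555.93 109.14 118.54]
[558.84  79.07 131.12]
```

```bash
python3 -m handwheel '[[-0.02,-0.04,0,0,0,0,-1],[-0.04,-0.09,0,0,0,0,-1],[-0.0445,-0.1215,0,0,0,0,-1],[-0.0445,-0.1215,0.01,0,0,0,-1],[-0.0445,-0.1215,0.04,0,0,0,-1],[-0.0445,-0.1215,0.07,0,0,0,-1],[-0.0445,-0.1215,0.088,0,0,0,-1],[-0.0445,-0.1215,0.088,0,0,0,-1],[-0.0445,-0.1215,0.088,0,0,0,-1]]'
python3 - <<'E'
from h import *
s,im,d=load('wrist');print(s['position'],s['ee_rot'],s['contact_force'])
b=get_image('side')[0]
f=lambda a,x,y,w,h,k:cv2.resize(a[y:y+h,x:x+w],None,fx=k,fy=k,interpolation=cv2.INTER_CUBIC)
cv2.imwrite('pics/w3c.png',np.hstack([f(im,280,80,80,120,5),f(b,235,90,80,120,5)]))
E
```

```text
clock: 6.08
position: [572.7, 142.5, 172.8]
ee_rot: [-0.633, 0.774, -0.0, 0.001]
contact_force: [-0.6, -0.1, -2.7]
gripper_width: 11.2
grasp_force: 60.7
[572.72375056 142.45279151 172.76607385] [-6.32678508e-01  7.74414310e-01 -2.98881217e-04  5.41065229e-04] [-0.58549325 -0.10944013 -2.68362951]
```

View pics/w3c.png

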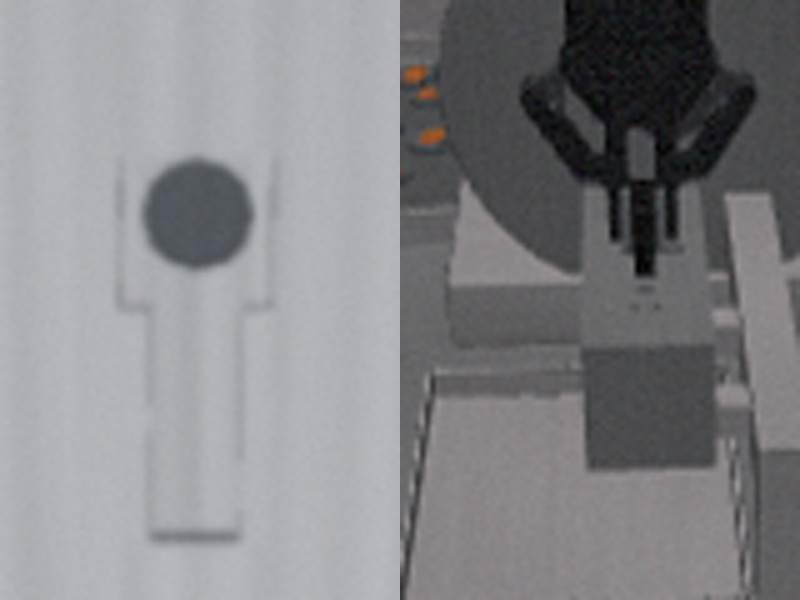

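Run:
```python
from h import *
np.set_printoptions(precision=2,suppress=True)
a=np.load('pics/wrist.npz');p,q=a['p'],a['q'];M=R.from_quat(q)
f=lambda u,v,h:M.inv().apply(onz('wrist',280+u/5,80+v/5,h,p,q)-p)
z=p[2]-26
for k,u,v,h in [('openL',120,230,z),('openR',272,230,z),('open bottom',196,306,z),('slot end',196,531,z),('slotL',152,420,z),('slotR',241,420,z),('stud',197,213,132.5),('stud',197,213,131),('stud top',197,158,132.5),('stud bot',197,268,132.5)]:print(k,f(u,v,h))
```

```text
openL [63.53 -6.98 25.98]
openR [63.54  7.58 25.96]
open bottom [56.13  0.31 25.97]
slot end [33.68  0.33 25.98]
slotL [44.9  -3.99 25.98]
slotR [44.91  4.72 25.97]
stud [64.49  0.42 40.24]
stud [64.42  0.43 41.74]
stud top [70.3   0.42 40.23]
stud bot [58.65  0.43 40.24]
```

Through the keyhole the stud shows at crop (197,213), about 0.8 mm off the opening's centre in tool x and centred in y. I correct and lower gently.

```bash
python3 -m handwheel '[[0.0008,0,0,0,0,0,-1],[0.0008,0,0.004,0,0,0,-1],[0.0008,0,0.007,0,0,0,-1],[0.0008,0,0.009,0,0,0,-1],[0.0008,0,0.010,0,0,0,-1],[0.0008,0,0.011,0,0,0,-1],[0.0008,0,0.012,0,0,0,-1],[0.0008,0,0.012,0,0,0,-1]]'
```

```text
clock: 7.18
position: [572.2, 141.6, 159.9]
ee_rot: [-0.633, 0.774, 0.0, -0.0]
contact_force: [-0.4, 0.2, -3.9]
gripper_width: 11.2
grasp_force: 60.9
```

```bash
python3 -m handwheel '[[0,0,0.001,0,0,0,-1],[0,0,0.002,0,0,0,-1],[0,0,0.003,0,0,0,-1],[0,0,0.004,0,0,0,-1],[0,0,0.004,0,0,0,-1]]'
python3 -m handwheel '[[0,0,0.001,0,0,0,-1],[0,0,0.002,0,0,0,-1],[0,0,0.003,0,0,0,-1],[0,0,0.003,0,0,0,-1]]'
```

```text
clock: 7.8
position: [572.2, 141.6, 156.0]
ee_rot: [-0.633, 0.774, -0.0, -0.0]
contact_force: [-0.5, 0.3, -3.0]
gripper_width: 11.1
grasp_force: 60.9
clock: 8.3
position: [572.2, 141.6, 153.0]
ee_rot: [-0.633, 0.774, -0.0, 0.0]
contact_force: [-0.2, -0.2, -2.9]
gripper_width: 11.1
grasp_force: 61.0
```

```bash
python3 -m handwheel '[[0,0,0.0005,0,0,0,-1],[0,0,0.001,0,0,0,-1],[0,0,0.0015,0,0,0,-1],[0,0,0.0015,0,0,0,-1]]'
python3 -m handwheel '[[0,0,0.0005,0,0,0,-1],[0,0,0.001,0,0,0,-1],[0,0,0.001,0,0,0,-1]]'
```

```text
clock: 8.8
position: [572.2, 141.6, 151.5]
ee_rot: [-0.633, 0.774, -0.0, 0.0]
contact_force: [-0.3, -0.3, -2.8]
gripper_width: 11.4
grasp_force: 61.0
clock: 9.18
position: [572.2, 141.6, 150.7]
ee_rot: [-0.633, 0.774, -0.0, 0.0]
contact_force: [-1.1, 0.7, -0.4]
gripper_width: 10.8
grasp_force: 61.3
```

```bash
python3 -m handwheel '[[0,0,0.0003,0,0,0,-1],[0,0,0.0005,0,0,0,-1],[0,0,0.0005,0,0,0,-1]]'
```

```text
clock: 9.55
position: [572.2, 141.6, 150.7]
ee_rot: [-0.633, 0.774, -0.0, 0.0]
contact_force: [-3.7, 0.2, 4.3]
gripper_width: 11.2
grasp_force: 62.1
```

The flange rests on the rail. I ease off slightly and slide towards slicer -y, which is tool +x.

```bash
python3 -m handwheel '[[0,0,-0.0005,0,0,0,-1],[0.003,0,-0.0005,0,0,0,-1],[0.006,0,-0.0005,0,0,0,-1],[0.009,0,-0.0005,0,0,0,-1],[0.012,0,-0.0005,0,0,0,-1],[0.012,0,-0.0005,0,0,0,-1]]'
```

```text
clock: 10.3
position: [570.1, 129.5, 150.7]
ee_rot: [-0.633, 0.774, -0.0, 0.0]
contact_force: [1.8, 2.1, 0.5]
gripper_width: 11.1
grasp_force: 61.6
```

```bash
python3 -m handwheel '[[0.003,0,0,0,0,0,-1],[0.006,0,0,0,0,0,-1],[0.009,0,0,0,0,0,-1],[0.012,0,0,0,0,0,-1],[0.0135,0,0,0,0,0,-1],[0.0135,0,0,0,0,0,-1]]'
python3 -m handwheel '[[0.0007,0,0,0,0,0,-1],[0.0014,0,0,0,0,0,-1],[0.002,0,0,0,0,0,-1],[0.002,0,0,0,0,0,-1]]'
```

```text
clock: 11.05
position: [567.0, 116.2, 150.7]
ee_rot: [-0.633, 0.775, -0.0, -0.0]
contact_force: [-0.1, 2.5, 3.5]
gripper_width: 11.2
grasp_force: 61.9
clock: 11.55
position: [566.9, 114.8, 150.7]
ee_rot: [-0.633, 0.774, -0.0, 0.0]
contact_force: [-0.6, 5.3, 4.0]
gripper_width: 11.2
grasp_force: 61.9
```

```bash
python3 -m handwheel '[[0.0005,0,0,0,0,0,-1],[0.001,0,0,0,0,0,-1],[0.001,0,0,0,0,0,-1]]'
python3 - <<'E'
from h import *
s,im,d=load('wrist');b=get_image('side')[0];c=get_image('scene')[0]
f=lambda a,x,y,w,h,k:cv2.resize(a[y:y+h,x:x+w],None,fx=k,fy=k,interpolation=cv2.INTER_CUBIC)
cv2.imwrite('pics/w4.png',np.hstack([f(im,250,80,140,200,3),f(c,360,150,95,150,4)]))
E
```

```text
clock: 11.92
position: [566.7, 113.9, 150.7]
ee_rot: [-0.633, 0.774, -0.0, 0.0]
contact_force: [0.6, 5.0, 4.1]
gripper_width: 11.5
grasp_force: 62.0
```

View pics/w4.png

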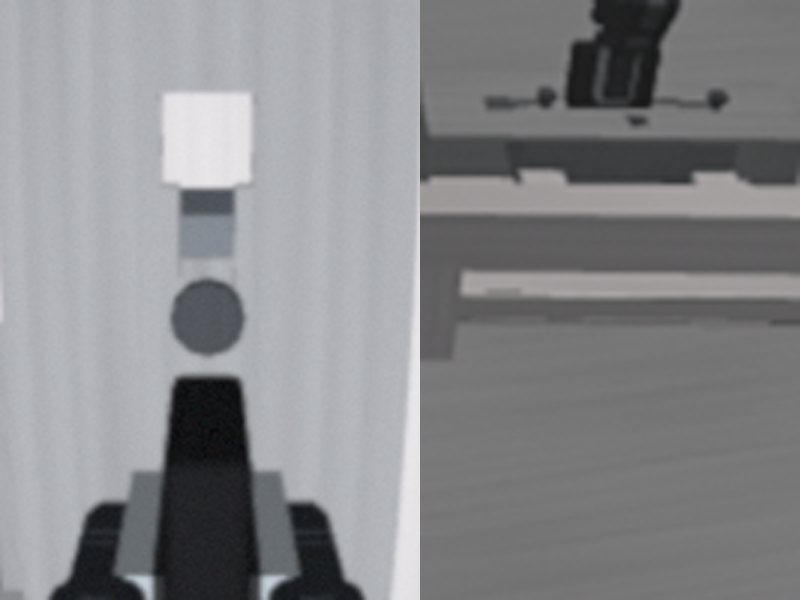

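The stud is at the slot's far end (crop (208,317)), both heads stand over their slots, and something dark stands in the catch hole at (637,120). I nudge once more to confirm the stop.

```bash
python3 -m handwheel '[[0.0005,0,0,0,0,0,-1],[0.001,0,0,0,0,0,-1],[0.001,0,0,0,0,0,-1]]'
```

```text
clock: 12.45
position: [566.7, 113.7, 150.7]
ee_rot: [-0.633, 0.774, 0.0, 0.001]
contact_force: [1.3, 7.8, 3.4]
gripper_width: 11.2
grasp_force: 61.9
```

Stop reached. I relieve the load, release and retreat.

```bash
python3 -m handwheel '[[-0.001,0,0,0,0,0,-1],[-0.001,0,0,0,0,0,-1],[-0.001,0,0,0,0,0,0.5],[-0.001,0,0,0,0,0,1],[-0.001,0,0,0,0,0,1],[-0.001,0,0,0,0,0,1],[-0.001,0,0,0,0,0,1],[-0.001,0,-0.02,0,0,0,1],[-0.001,0,-0.05,0,0,0,1],[-0.001,0,-0.1,0,0,0,1]]'
python3 -m handwheel '[[0,0,-0.01,0,0,0,1],[0,0,-0.01,0,0,0,1]]'
python3 - <<'E'
from h import *
s,im,d=load('wrist')
print(s['position'])
cv2.imwrite('pics/w5.png',cv2.resize(im[60:310,200:440],None,fx=2.4,fy=2.4,interpolation=cv2.INTER_CUBIC))
E
```

```text
clock: 13.7
position: [565.5, 113.3, 249.8]
ee_rot: [-0.633, 0.775, 0.001, -0.002]
contact_force: [-0.1, -0.1, -0.3]
gripper_width: 85.4
grasp_force: 0.0
clock: 13.95
position: [566.4, 113.8, 261.0]
ee_rot: [-0.633, 0.775, 0.0, 0.001]
contact_force: [-0.5, -0.8, -1.6]
gripper_width: 85.4
grasp_force: 0.0
[566.4274809  113.78004597 261.01028377]
```

View pics/w5.png

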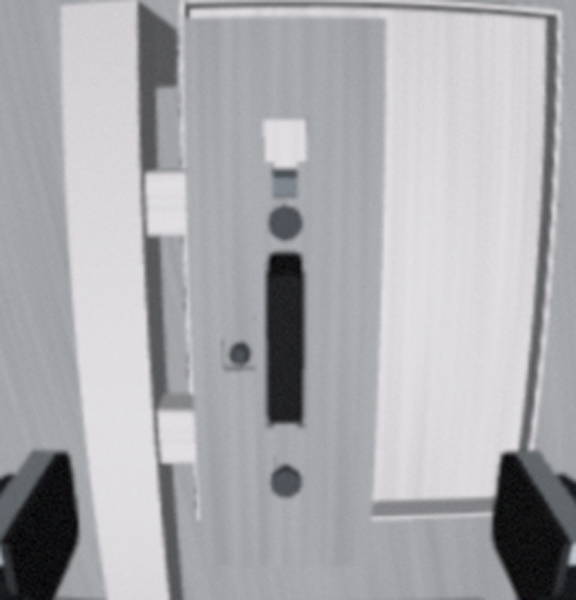

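The hood sits flat and square. Both heads hold it (285,222 and 286,481) and the catch pin stands up in its hole at (240,353).

```bash
python3 -c "from bench import *;print(job_done())"
```

```text
the job is handed in; nothing more can be done
None
```

The hood is hung on both studs, slid home to its stop with the spring catch up in its hole, and released flat and square; the job was handed in at about 14 s on the robot's clock, and no verdict came back.

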